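# Hold a degreased pipe sleeve up to the inspection camera with the parts tongs

### The arm

A 6-joint arm with a two-finger parallel gripper is mounted at the origin on a cart in front of the work surface, level with it; the furniture and walls round the work are solid. World frame = base frame: x ahead of the robot, y to its left, z up, the work surface at z = 0. Lengths are in m, angles in degrees, forces in N, time in s.
With the tool pointing down it reaches from about 0.4 to 0.825 m from the base axis. Payload 7 kg.
Tool frame: the origin (TCP) lies on the centre line of the jaws, within the pads' length; the fingertips stand 8 mm ahead of it and the grasp point (between the pads) lies 11 mm behind it; z points along the fingers, y is the line along which they close (so a half turn about z gives the same grasp; the last joint's range is limited). The gripper opens to 88 mm and grips with 3 to 60 N. Pads are 19 mm wide; open, the fingers measure 130 mm over their backs; the gripper's body (78 mm by 193 mm) begins 47 mm behind the grasp point.
Start: joints at [-50.071, 20.546, 0.682, 0, -70.136, -16.507], TCP at [0.268, -0.619, 0.235] pointing down, gripper open.
Joint ranges: [-176.03, 176.03], [-82.01, 121.73], [-58.28, 71.71], [-173.87, 95.51], [-174.79, -0.11], [-173.66, 173.66]. Speed limits (degrees/s): [136.94, 136.94, 172.46, 180, 180, 180].

### API

Orientations are given as [roll, pitch, yaw] about the fixed x, y, z axes, in that order (R = Rz(yaw) Ry(pitch) Rx(roll)).
In Python, from plant import r gives the robot as it stands.
- The arm moves only by the tool carry_out, never from a script. Its argument "targets" is a list of rows, each a list of 6 numbers: the shift along the tool's x, y, z scaled (see below), then the turn, a rotation vector about the tool's x, y, z scaled (see below). A call has 1 to 5 rows; each row shifts and turns the commanded pose from where the row before left it, along the tool's axes as they then stand; what a row does not reach is not made up. The controller multiplies each number of a shift by 0.5 m and each number of a turn by 60 degrees. A row lasts 1/8 s, in which the tool goes at most 62.5 mm and 10.7 degrees, less where a joint would pass 70% of its speed; a pose out of reach is approached as far as the arm can. A call with a number of a shift or a turn outside -1 to 1 is refused whole. A call with a gripper value outside its range is refused whole. "hand" is the opening, from 0 (shut) to 1 (fully open), set as the call begins (left out, the last holds). The fingers move at their own pace and stop on an object; "squeeze" is the grip in N (left out, the last holds). Time passes only in rows, so rows that do not move let the fingers close. It gives the time, the measured TCP pose, the force, the opening and the grip force at its end, in the units of the state.
- r.get_state(): the state, without advancing time (a new reading comes with each control period).
- r.capture(name): name is "scene" or "side" or "wrist"; returns the picture (420x560x3 uint8, red, green, blue); there is no depth.
- r.camera_info(name): a dict with "K" (3x3 intrinsics, pixels), "eye" and "attitude" of the camera in the world. Camera axes: x right, y down, z forward; pixel columns grow to the right and rows downward; lengths in m; the calibration is good to about 2 mm. A picture is of the moment at which its call begins: read the wrist's pose just before it. camera_info takes no time and is no camera call; for the wrist camera it gives the pose at the moment of the call.
- r.close_job(): hands the job in; it is judged then, once.
The state is a dict: "time_s": time; "joints": joint angles; "qd": joint speeds; "joint_torque": joint torques, N m; "tcp_pos": TCP position; "eef_rot": TCP orientation; "contact_force": force on the tool from outside, world axes, zero at the start; "moment": the same for the moment, N m; "gripper_width": finger opening in m; "gripper_force": force on a finger pad.
Only numpy, scipy, OpenCV 4.12 (cv2) and the standard library are available. Lean on these libraries where they do the work, as an engineer would, in place of code of your own. Each camera call takes 0.05 s, during which the arm holds its last target. There are 200 camera calls.

### The job

The tall straight pipe sleeve on the drying board has been degreased, so your gripper must not touch it. Take the spring tongs off the bench, close their jaws on the sleeve, lift it straight up off its peg without disturbing the two reducers beside it, and hold it upright and still in the middle of the inspection camera's view, about 10 cm in front of the lens, without bumping the camera. Finish there with the sleeve still held in the tongs for its picture; put nothing down.

Things in the scene. Friction and masses are not known exactly. Their poses are not given: they have to be found in the camera images.
- tongs: Spring tongs, 0.14 kg, 222 mm long, lying on edge: two steel arms on a spring pivot, black grips midway, white plastic-lined V jaws at the free end. Origin on the bench under the middle between the grips, about the balance point; x along the tongs to the jaws, z up; pivot at x = -95 mm, jaw centre +105, tips +125. The body is the arm on the +y side: it turns by half the jaw angle as they close.
- tongs_grips (a point): Middle between the two grips, 12 mm above the tongs' lower edge. Each grip is 74 mm long (x = -37 to +37), 24 mm tall (z = 0 to 24), rubber. Over both grips it measures about 52 mm when sprung open and 36 mm when the jaws are closed on 34 mm; 1 mm of squeeze closes the jaws 2.1 mm. The spring pushes back with 7 N when open, 11 N when closed on 34 mm.
- tongs_mouth (a point): Middle between the open jaws, 105 mm ahead of tongs_grips, 12 mm above the tongs' lower edge; the jaws are 24 mm tall (z = 0 to 24). Sprung open they leave a gap of about 56 mm. Fixed to the +y arm, so as the jaws close it shifts sideways to -y by up to 18 mm against the true middle.
- tongs_jaw (a joint): Angle in rad of the second tongs arm against the first: 0 = sprung fully open, about 0.17 = closed on a 34 mm part, 0.27 = shut on nothing (stop).
- sleeve: The aluminium pipe sleeve, a plain straight tube standing on end over a peg of the drying board, with some mm of play: 34 mm outside, 20 mm bore, 110 mm tall, about 0.07 kg. It is the tallest of the three parts on the board. Origin: centre of its lower end; z up along the tube.
- sleeve_mid (a point): Middle of the sleeve, on its axis, 55 mm above its lower end.
- reducer_a: Aluminium reducer (34 mm wide at the foot, narrower at the top, 54 mm tall) standing over another peg of the board, to be left alone. Origin: centre of its foot.
- reducer_b: A second reducer, the same as the first, on the remaining peg, to be left alone. Origin: centre of its foot.
- drying_board: Fixed wooden board 86 x 226 mm, 18 mm thick, three upright steel pegs of 8 mm diameter in a row, 70 mm apart (y = -70, 0, +70 mm), tips 54 mm above the bench; the parts stand over the pegs on small nubs, 20 mm above the bench; which part is on which peg varies. Origin: centre of its underside; y along the row, x away from the robot.
- inspection_camera: Fixed inspection camera with a ring light on a small stand, looking level along its own -x, roughly towards the robot. Origin: on the bench directly below view_point. In its frame the lens front is at x = +100 mm, the dark base plate (130 x 100 mm) from x = +130 to +260, the post at x = +222 and up to 207 mm above the bench.
- lens (a point): Middle of the lens's front, in the face of the 68 mm wide ring light, 160 mm above the bench; its axes are the camera's: -x is the direction of view.
- view_point (a point): The point on the lens's axis 100 mm in front of the lens, 160 mm above the bench: where the middle of the sleeve belongs.
There are look-alikes about, which are no part of the job. Several things have the shape of the sleeve; the one meant has the colours described above.

How it is judged (in metres and radians):
On the way, in this order (a step that is already met when the one before it is completed fails the run):
1. the tongs are picked up off the bench, the sleeve still untouched on its peg (height (world z) of tongs above 0.03 m and contact force between the fingers and tongs above 1 N and distance of sleeve from where it was at the start of the episode below 0.015 m and contact force between tongs and sleeve below 0.2 N), for 0.2 s.
2. the sleeve is held in the tongs' jaws and lifted clear of its peg (contact force between the fingers and tongs above 1 N and contact force between tongs and sleeve above 1 N and height (world z) of sleeve above 0.06 m and contact force between sleeve and drying_board below 0.1 N), for 0.2 s.
At the end, for the whole second after the job is handed in: Fingers hold the tongs, whose jaws press on the sleeve; it is still, upright within 0.3 rad, its middle within 30 mm of the point 100 mm in front of the lens, touched by nothing but the tongs; both reducers stand where they were (30 mm, 0.4 rad) (contact force between the fingers and tongs above 1 N and contact force between tongs and sleeve above 1 N and distance between sleeve_mid and view_point below 0.03 m and angle between sleeve's own z axis and vertical below 0.3 rad and linear speed of sleeve below 0.03 m/s and contact force between the fingers and sleeve below 0.2 N and contact force between sleeve and inspection_camera below 0.1 N and contact force between sleeve and drying_board below 0.1 N and not (distance of any of reducer_a, reducer_b from where it was at the start of the episode above 0.03 m or angle between any of reducer_a, reducer_b's own z axis and vertical above 0.4 rad)); the arm keeps its last pose, push and grip.
It fails at once if the gripper or arm touches the degreased sleeve (contact force between any of the fingers, the arm and sleeve above 0.3 N).
It fails at once if a reducer is knocked over or pushed away (distance of any of reducer_a, reducer_b from where it was at the start of the episode above 0.03 m or angle between any of reducer_a, reducer_b's own z axis and vertical above 0.4 rad).
It fails at once if the camera is bumped (contact force between inspection_camera and anything else above 2 N).
It also fails if it takes over 50 s, if anything falls off the work surface, if the arm or the gripper's body presses on something with over 40 N, if the wrist force passes 120 N, or if a joint passes its speed limit or range.

## Working session

There is one attempt and no reset: what is moved stays moved. The work goes in short steps, Python scripts to look and compute and a tool call to move; the robot and the scene stay as the last step left them, time stands still between calls to the robot, and variables do not carry over. Pictures are saved under pics/ and viewed, at most 12 in all, crops included, and the job is handed in when it is done.

Besides the shell and the picture viewer there is one more tool, called by a JSON object that holds its "method" and its "body", one argument or row to a line. carry_out: Moves the arm, as the interface text tells. Its arguments: {"type":"object","properties":{"targets":{"type":"array","items":{"type":"array","items":{"type":"number","minimum":-1,"maximum":1}}},"hand":{"type":"number"},"squeeze":{"type":"number"}},"required":["targets"]}

```bash
mkdir -p pics; ls
python3 - <<'E'
from plant import r
import cv2
for n in("scene","side"):
    i=r.camera_info(n);print(n,i)
    cv2.imwrite(f"pics/{n}0.png",r.capture(n)[:,:,::-1])
s=r.get_state();print(s)
E
```

```text
pics
scene {'K': array([[462.25487402,   0.        , 283.01485213],
       [  0.        , 462.25487402, 213.45580515],
       [  0.        ,   0.        ,   1.        ]]), 'eye': array([-0.2132935 ,  0.60808066,  0.60126175]), 'attitude': array([-118.75554417,   -1.29602377, -120.93094452])}
side {'K': array([[492.77384716,   0.        , 273.31752105],
       [  0.        , 492.77384716, 204.94767339],
       [  0.        ,   0.        ,   1.        ]]), 'eye': array([0.44418484, 0.88085973, 0.70025679]), 'attitude': array([-127.57891926,    1.41838722, -175.09228403])}
{'time_s': 0.1, 'joints': array([-5.00714973e+01,  2.05855082e+01,  6.39802869e-01, -1.72891802e-02,
       -7.01380775e+01, -1.65058932e+01]), 'qd': array([ 0.02640006, -0.09274701,  0.08856922,  0.14127919,  0.04182655,
       -0.06482684]), 'joint_torque': array([-8.67390772e-04, -5.84162343e+01,  2.93750632e+01,  7.01559216e+00,
        1.01276266e-02, -6.62409366e-05]), 'tcp_pos': array([ 0.26810779, -0.6189982 ,  0.2337443 ]), 'eef_rot': array([ 1.79915052e+02, -8.22174726e-03, -1.56583270e+02]), 'contact_force': array([ 0.54040195, -0.10617011, -0.17967486]), 'moment': array([-0.02292835,  0.01186504, -0.00886413]), 'gripper_force': 0.0, 'gripper_width': 0.08790627196093223}
```

View pics/scene0.png

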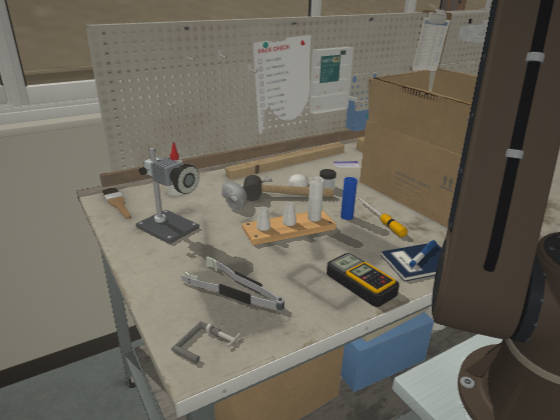

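View pics/side0.png

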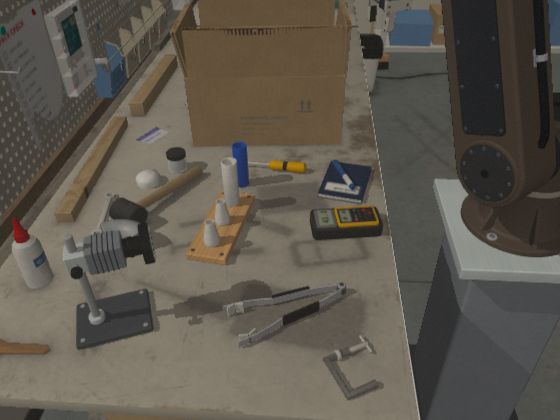

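The scene picture shows the board at (290,228), with the pale tube standing on it at (316,200) and two reducers at (264,219) and (290,214). A blue tube stands at (348,198) and another blue one lies on the notebook at (425,252). The tongs run from pivot (280,305) to jaws (185,278)/(212,262), and the camera's lens is at (186,179). In the side picture the pale tube is at (231,183), the blue tube at (240,165), the tongs run from (343,290) to (235,308)/(245,338), and the lens is at (148,243).

Candidates are the pale aluminium tube (scene 316,200), the standing blue tube (348,198) and the lying blue tube (425,252). The pale one fits: it is aluminium, on the board, and the tallest of the three parts. I'll confirm with a crop.

```bash
cat > h.py <<'E'
import numpy as np, cv2
from scipy.spatial.transform import Rotation as R
from plant import r
def cam(n):
    i=r.camera_info(n); return i["K"],np.array(i["eye"]),R.from_euler("xyz",i["attitude"],degrees=True).as_matrix()
def ray(n,p):
    K,e,A=cam(n); d=A@np.linalg.solve(K,[p[0],p[1],1.]); return e,d/np.linalg.norm(d)
def onz(n,p,z):
    e,d=ray(n,p); return e+d*(z-e[2])/d[2]
def tri(p,q,a="scene",b="side"):
    (e,d),(f,g)=ray(a,p),ray(b,q)
    t=np.linalg.lstsq(np.c_[d,-g],f-e,rcond=None)[0]
    P,Q=e+d*t[0],f+g*t[1]; return (P+Q)/2,np.linalg.norm(P-Q)
def proj(n,P):
    K,e,A=cam(n); c=K@(A.T@(np.array(P)-e)); return c[:2]/c[2]
E
python3 - <<'E'
import cv2,numpy as np
a=cv2.imread("pics/scene0.png");b=cv2.imread("pics/side0.png")
A=cv2.resize(a[140:320,120:370],None,fx=3.2,fy=3.2,interpolation=cv2.INTER_CUBIC)
B=cv2.resize(b[135:350,60:360],None,fx=2.65,fy=2.65,interpolation=cv2.INTER_CUBIC)
cv2.imwrite("pics/A.png",A);cv2.imwrite("pics/B.png",B);print(A.shape,B.shape)
E
```

```text
(576, 800, 3) (570, 795, 3)
```

View pics/A.png

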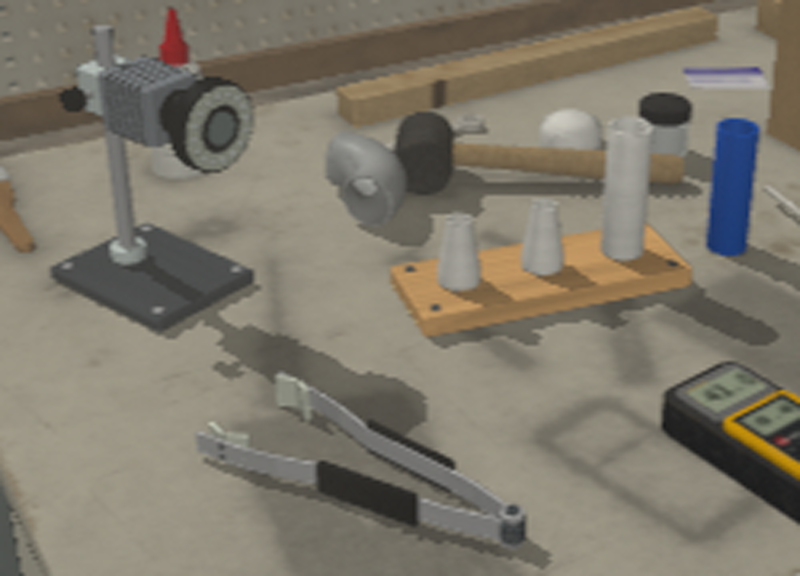

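View pics/B.png

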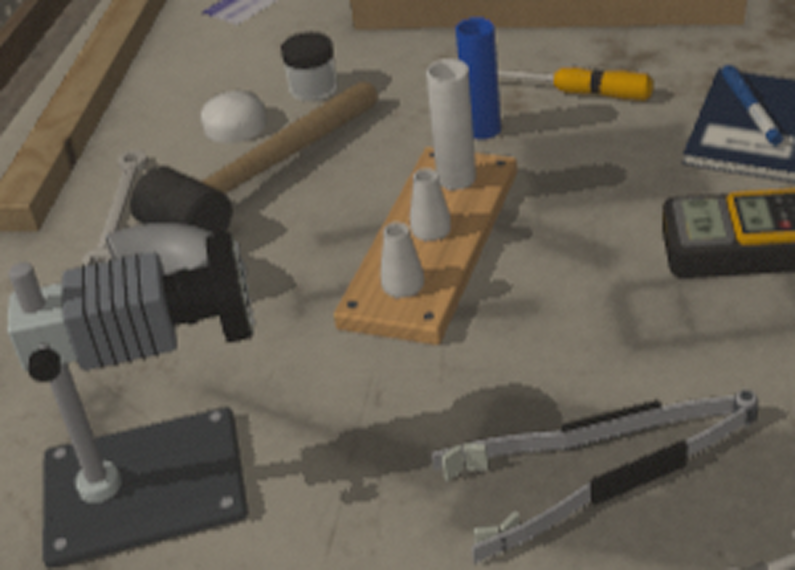

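The enlarged views confirm it. The plain pale aluminium tube stands on the board's far-right peg (A (626,190), B (452,125)), and the same-shaped tube beside it is blue and off the board. The tongs' pivot is at A (512,511) / B (746,399).

Run:
```python
from h import *
np.set_printoptions(precision=4,suppress=True)
a=lambda x,y:(120+x/3.2-.3,140+y/3.2-.3)
b=lambda x,y:(60+x/2.65-.3,135+y/2.65-.3)
P={"sl_top":((629,128),(448,72)),"sl_bot":((624,248),(456,178)),
"redM_top":((545,204),(427,175)),"redN_top":((460,219),(396,230)),
"pivot":((512,511),(746,399)),"tipN":((202,433),(476,533)),"tipF":((278,376),(435,455)),
"gN0":((318,462),(593,483)),"gN1":((417,492),(685,443)),"gF0":((368,422),(563,428)),"gF1":((453,464),(660,403)),
"lens":((222,128),(243,287)),
"boardc0":((392,270),(337,320)),"boardc1":((427,322),(440,332)),"boardc2":((690,271),(517,158)),
"base0":((52,272),(45,560)),"base1":((145,228),(45,478)),"base2":((252,272),(232,410)),"base3":((158,325),(245,515))}
for k,(p,q) in P.items():
    X,e=tri(a(*p),b(*q)); print(k,X,round(e,4))
```

```text
sl_top [ 0.6312 -0.0061  0.1276] 0.0002
sl_bot [ 0.6337 -0.0098  0.018 ] 0.0025
redM_top [0.6418 0.0616 0.0734] 0.0001
redN_top [0.6541 0.1297 0.0719] 0.0
pivot [0.3898 0.2395 0.0222] 0.0017
tipN [0.5615 0.3704 0.0215] 0.0069
tipF [0.5997 0.3031 0.0188] 0.0017
gN0 [0.4913 0.3218 0.0226] 0.0006
gN1 [0.4319 0.2829 0.0236] 0.003
gF0 [0.5152 0.2753 0.0223] 0.0004
gF1 [0.4495 0.2473 0.0214] 0.0002
lens [0.7114 0.2916 0.1581] 0.0026
boardc0 [0.6995 0.1667 0.0128] 0.0032
boardc1 [0.6173 0.1781 0.0142] 0.0009
boardc2 [ 0.5838 -0.0407  0.0157] 0.0024
base0 [0.8392 0.395  0.006 ] 0.0019
base1 [ 0.8757  0.3133 -0.0011] 0.0152
base2 [0.7546 0.2617 0.0102] 0.0016
base3 [0.7204 0.35   0.0068] 0.0013
```

```bash
cat >> h.py <<'E'
def plan(pos,yaw,n=None,step=.055,start=None):
    """equal rows (tool axes, scaled) to a tool-down pose, from measured pose"""
    s=r.get_state(); p,A=(s["tcp_pos"],R.from_euler("xyz",s["eef_rot"],degrees=True)) if start is None else (np.array(start[0]),R.from_euler("xyz",[180,0,start[1]],degrees=True))
    G=R.from_euler("xyz",[180,0,yaw],degrees=True)
    w=(A.inv()*G).as_rotvec(degrees=True); d=np.array(pos)-p
    n=n or int(max(np.ceil(np.linalg.norm(d)/step),np.ceil(np.linalg.norm(w)/9),1))
    for k in range(n):
        Ak=A*R.from_rotvec(w*k/n,degrees=True)
        print(k,np.round(np.r_[Ak.inv().apply(d/n)/.5,w/n/60],4).tolist())
E
python3 - <<'E'
from h import *
np.set_printoptions(precision=4,suppress=True)
a=lambda x,y:(120+x/3.2-.3,140+y/3.2-.3)
b=lambda x,y:(60+x/2.65-.3,135+y/2.65-.3)
print("blue",tri(a(738,128),b(477,27)), "jar", tri(a(665,105),b(307,48)))
for q,z in(((193,145),0),((340,145),0)): print("box",onz("side",q,z))
print("meter",onz("side",(311,215),.03),onz("side",(381,235),.03))
for y in (-.4,):
    plan([.42,-.32,.235],-156)
    print(); plan([.46,.0,.235],-155,start=([.42,-.32,.235],-156)); print(); plan([.4745,.2826,.15],-153,start=([.46,0,.235],-155))
E
```

```text
blue (array([ 0.6229, -0.1083,  0.1093]), np.float64(0.000909767763020023)) jar (array([ 0.8007, -0.1688,  0.0468]), np.float64(0.0013280304182582104))
box [ 0.7868 -0.2859  0.    ]
box [ 0.3792 -0.3038  0.    ]
meter [0.4506 0.0454 0.03  ] [0.306 0.103 0.03 ]
0 [-0.0738, 0.0611, -0.0003, 0.0002, -0.0, -0.0014]
1 [-0.0739, 0.061, -0.0003, 0.0002, -0.0, -0.0014]
2 [-0.074, 0.0609, -0.0003, 0.0002, -0.0, -0.0014]
3 [-0.074, 0.0608, -0.0003, 0.0002, -0.0, -0.0014]
4 [-0.0741, 0.0607, -0.0003, 0.0002, -0.0, -0.0014]
5 [-0.0742, 0.0606, -0.0003, 0.0002, -0.0, -0.0014]
6 [-0.0743, 0.0605, -0.0003, 0.0002, -0.0, -0.0014]

0 [-0.0556, 0.092, 0.0, 0.0, 0.0, -0.0028]
1 [-0.0558, 0.0919, 0.0, 0.0, 0.0, -0.0028]
2 [-0.0561, 0.0917, 0.0, 0.0, 0.0, -0.0028]
3 [-0.0564, 0.0915, 0.0, 0.0, 0.0, -0.0028]
4 [-0.0566, 0.0914, 0.0, 0.0, 0.0, -0.0028]
5 [-0.0569, 0.0912, 0.0, 0.0, 0.0, -0.0028]

0 [-0.0442, 0.0833, 0.0283, 0.0, 0.0, -0.0056]
1 [-0.0447, 0.0831, 0.0283, 0.0, 0.0, -0.0056]
2 [-0.0452, 0.0828, 0.0283, 0.0, 0.0, -0.0056]
3 [-0.0456, 0.0825, 0.0283, 0.0, 0.0, -0.0056]
4 [-0.0461, 0.0823, 0.0283, 0.0, 0.0, -0.0056]
5 [-0.0466, 0.082, 0.0283, 0.0, 0.0, -0.0056]
```

Run:
```python
from h import *
for h in(.2,.25,.3,.35): print(h,proj("side",[.379,-.304,h]).round(),proj("side",[.787,-.286,h]).round(),proj("scene",[.787,-.286,h]).round(),proj("scene",[.787,-.286,0]).round())
plan([.30,-.55,.42],-156)
print();plan([.46,-.1,.40],-155,start=([.30,-.55,.42],-156)); print(); plan([.4745,.2826,.15],-153,start=([.46,-.1,.40],-155))
```

```text
0.2 [345.  76.] [183.  77.] [366. 119.] [359. 181.]
0.25 [346.  56.] [180.  58.] [368. 102.] [359. 181.]
0.3 [347.  36.] [178.  38.] [370.  84.] [359. 181.]
0.35 [349.  14.] [174.  16.] [372.  66.] [359. 181.]
0 [-0.0283, 0.0255, -0.0931, 0.0004, -0.0, -0.0024]
1 [-0.0284, 0.0254, -0.0931, 0.0004, -0.0, -0.0024]
2 [-0.0285, 0.0252, -0.0931, 0.0004, -0.0, -0.0024]
3 [-0.0285, 0.0251, -0.0931, 0.0004, -0.0, -0.0024]

0 [-0.0732, 0.0769, 0.0044, 0.0, 0.0, -0.0019]
1 [-0.0733, 0.0768, 0.0044, 0.0, 0.0, -0.0019]
2 [-0.0735, 0.0766, 0.0044, 0.0, 0.0, -0.0019]
3 [-0.0736, 0.0765, 0.0044, 0.0, 0.0, -0.0019]
4 [-0.0737, 0.0763, 0.0044, 0.0, 0.0, -0.0019]
5 [-0.0739, 0.0762, 0.0044, 0.0, 0.0, -0.0019]
6 [-0.074, 0.076, 0.0044, 0.0, 0.0, -0.0019]
7 [-0.0742, 0.0759, 0.0044, 0.0, 0.0, -0.0019]
8 [-0.0743, 0.0757, 0.0044, 0.0, 0.0, -0.0019]

0 [-0.0389, 0.0757, 0.0556, 0.0, 0.0, -0.0037]
1 [-0.0391, 0.0755, 0.0556, 0.0, 0.0, -0.0037]
2 [-0.0394, 0.0754, 0.0556, 0.0, 0.0, -0.0037]
3 [-0.0397, 0.0752, 0.0556, 0.0, 0.0, -0.0037]
4 [-0.04, 0.0751, 0.0556, 0.0, 0.0, -0.0037]
5 [-0.0403, 0.0749, 0.0556, 0.0, 0.0, -0.0037]
6 [-0.0406, 0.0748, 0.0556, 0.0, 0.0, -0.0037]
7 [-0.0409, 0.0746, 0.0556, 0.0, 0.0, -0.0037]
8 [-0.0412, 0.0745, 0.0556, 0.0, 0.0, -0.0037]
```

{"method": "carry_out", "body": {
  "targets": [
    [0,0,-0.1,0,0,0],
    [0,0,-0.1,0,0,0],
    [-0.01,0.01,-0.1,0,0,0],
    [-0.05,0.05,-0.08,0,0,0],
    [-0.065,0.065,0,0,0,0]
  ],
  "hand": 1
}}

```text
time_s: 0.72
tcp_pos: [0.3012, -0.5376, 0.4275]
eef_rot: [-179.7, 0.1, -156.7]
contact_force: [0.7, 0.8, -0.6]
gripper_width: 0.0881
gripper_force: 0.0
```

{"method": "carry_out", "body": {
  "targets": [
    [-0.073,0.077,0,0,0,0],
    [-0.073,0.077,0,0,0,0],
    [-0.073,0.077,0,0,0,0],
    [-0.073,0.077,0,0,0,0],
    [-0.073,0.077,0,0,0,0]
  ]
}}

```text
time_s: 1.35
tcp_pos: [0.3918, -0.2863, 0.4244]
eef_rot: [180.0, -0.0, -156.6]
contact_force: [1.2, -0.2, -0.3]
gripper_width: 0.0874
gripper_force: 0.0
```

Run:
```python
from h import *
print(r.get_state()["tcp_pos"],r.get_state()["eef_rot"],r.get_state()["joints"])
plan([.4745,.2826,.2],-153)
```

```text
[ 0.39183582 -0.28630135  0.42435169] [ 1.79984191e+02 -3.53093484e-04 -1.56590095e+02] [-1.28844502e+01 -1.68511135e+00 -2.39022798e+00 -1.25340925e-02
 -8.93045261e+01 -5.37054912e+01]
0 [-0.0503, 0.0815, 0.0374, 0.0, 0.0, -0.005]
1 [-0.0507, 0.0813, 0.0374, 0.0, 0.0, -0.005]
2 [-0.0512, 0.081, 0.0374, 0.0, 0.0, -0.005]
3 [-0.0516, 0.0807, 0.0374, 0.0, 0.0, -0.005]
4 [-0.052, 0.0805, 0.0374, 0.0, 0.0, -0.005]
5 [-0.0524, 0.0802, 0.0374, 0.0, 0.0, -0.005]
6 [-0.0528, 0.0799, 0.0374, 0.0, 0.0, -0.005]
7 [-0.0533, 0.0796, 0.0374, 0.0, 0.0, -0.005]
8 [-0.0537, 0.0794, 0.0374, 0.0, 0.0, -0.005]
9 [-0.0541, 0.0791, 0.0374, 0.0, 0.0, -0.005]
10 [-0.0545, 0.0788, 0.0374, 0.0, 0.0, -0.005]
11 [-0.0549, 0.0785, 0.0374, 0.0, 0.0, -0.005]
```

{"method": "carry_out", "body": {
  "targets": [
    [-0.05,0.081,0,0,0,-0.005],
    [-0.051,0.081,0,0,0,-0.005],
    [-0.051,0.081,0.03,0,0,-0.005],
    [-0.051,0.08,0.05,0,0,-0.005],
    [-0.052,0.08,0.05,0,0,-0.005]
  ]
}}

```text
time_s: 1.98
tcp_pos: [0.4259, -0.0505, 0.3588]
eef_rot: [180.0, 0.0, -155.1]
contact_force: [0.0, -0.1, -0.7]
gripper_width: 0.0872
gripper_force: 0.0
```

{"method": "carry_out", "body": {
  "targets": [
    [-0.052,0.08,0.05,0,0,-0.005],
    [-0.053,0.08,0.05,0,0,-0.005],
    [-0.053,0.079,0.05,0,0,-0.005],
    [-0.054,0.079,0.05,0,0,-0.005],
    [0,0,0,0,0,0]
  ]
}}

```text
time_s: 2.6
tcp_pos: [0.4529, 0.1389, 0.257]
eef_rot: [-180.0, -0.3, -153.7]
contact_force: [-0.1, 0.2, 0.3]
gripper_width: 0.0879
gripper_force: 0.0
```

{"method": "carry_out", "body": {
  "targets": [
    [0,0,0,0,0,0],
    [0,0,0,0,0,0]
  ]
}}

```text
time_s: 2.85
tcp_pos: [0.4539, 0.1364, 0.2602]
eef_rot: [180.0, 0.1, -153.9]
contact_force: [-0.3, -0.1, 0.6]
gripper_width: 0.0875
gripper_force: 0.0
```

Run:
```python
from h import *
s=r.get_state();print(s["tcp_pos"],s["eef_rot"],s["joints"].round(1))
print(r.camera_info("wrist"))
im=r.capture("wrist")[:,:,::-1];cv2.imwrite("pics/w1.png",im)
```

```text
[0.4539429  0.1363909  0.26022739] [ 1.79991765e+02  6.02659388e-02 -1.53927449e+02] [  40.6    0.2  -21.4    0.   -68.4 -104.5]
{'K': array([[324.81925358,   0.        , 281.60169121],
       [  0.        , 324.81925358, 214.39160653],
       [  0.        ,   0.        ,   1.        ]]), 'eye': array([0.38206285, 0.1007904 , 0.41131288]), 'attitude': array([1.62585728e+02, 1.70297066e-02, 1.16040214e+02])}
```

View pics/w1.png

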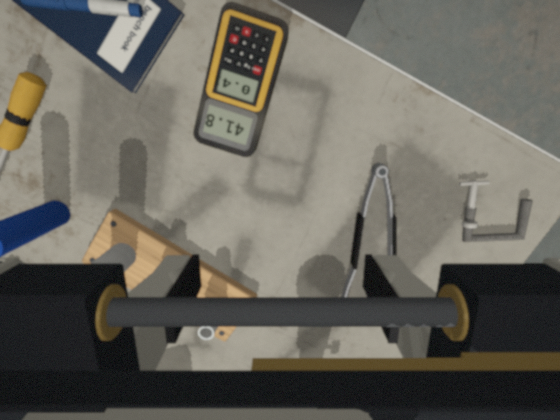

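The wrist picture shows the tongs' pivot at (381,172), with the two black grips at (357,240) and (394,235).

Run:
```python
from h import *
im=cv2.imread("pics/w1.png")
for nm,p,z in(("piv",(381,172),.024),("gL0",(359,215),.024),("gL1",(353,268),.024),("gR0",(394,217),.024),("gR1",(394,252),.024)): print(nm,onz("wrist",p,z).round(4))
plan([.4745,.2826,.09],-153)
```

```text
piv [0.391  0.2378 0.024 ]
gL0 [0.4496 0.2413 0.024 ]
gL1 [0.5166 0.2711 0.024 ]
gR0 [0.4326 0.2821 0.024 ]
gR1 [0.4733 0.3074 0.024 ]
0 [-0.033, 0.0489, 0.0682, 0.0, 0.0003, -0.0031]
1 [-0.0332, 0.0488, 0.0682, 0.0, 0.0003, -0.0031]
2 [-0.0333, 0.0487, 0.0681, 0.0, 0.0003, -0.0031]
3 [-0.0335, 0.0486, 0.0681, 0.0, 0.0003, -0.0031]
4 [-0.0337, 0.0485, 0.0681, 0.0, 0.0003, -0.0031]
```

{"method": "carry_out", "body": {
  "targets": [
    [-0.033,0.049,0.068,0,0,-0.003],
    [-0.033,0.049,0.068,0,0,-0.003],
    [-0.033,0.049,0.068,0,0,-0.003],
    [-0.033,0.048,0.068,0,0,-0.003],
    [-0.033,0.048,0.068,0,0,-0.003]
  ]
}}

```text
time_s: 3.52
tcp_pos: [0.4742, 0.283, 0.0893]
eef_rot: [180.0, 0.1, -153.0]
contact_force: [0.4, 0.0, 0.1]
gripper_width: 0.0873
gripper_force: 0.0
```

{"method": "carry_out", "body": {
  "targets": [
    [0,0,0,0,0,0],
    [0,0,0,0,0,0]
  ]
}}

```text
time_s: 3.78
tcp_pos: [0.4739, 0.2821, 0.0903]
eef_rot: [-180.0, 0.0, -153.0]
contact_force: [0.6, 0.1, -0.2]
gripper_width: 0.0876
gripper_force: 0.0
```

Run:
```python
from h import *
s=r.get_state();print(s["tcp_pos"],s["eef_rot"],s["joints"].round(1))
plan([.473,.282,.011],-153,n=3)
```

```text
[0.47390573 0.28212819 0.09026335] [-1.79999178e+02  2.96820558e-02 -1.53004031e+02] [  51.1   17.   -25.6    0.   -47.4 -114.1]
0 [0.0006, 0.0002, 0.0528, -0.0, 0.0002, -0.0]
1 [0.0006, 0.0002, 0.0528, -0.0, 0.0002, -0.0]
2 [0.0006, 0.0002, 0.0528, -0.0, 0.0002, -0.0]
```

{"method": "carry_out", "body": {
  "targets": [
    [0,0,0.053,0,0,0],
    [0,0,0.053,0,0,0],
    [0,0,0.051,0,0,0],
    [0,0,0,0,0,0],
    [0,0,0,0,0,0]
  ]
}}

```text
time_s: 4.4
tcp_pos: [0.4744, 0.2829, 0.0128]
eef_rot: [180.0, 0.1, -153.0]
contact_force: [-0.0, 0.3, 0.1]
gripper_width: 0.0876
gripper_force: 0.0
```

{"method": "carry_out", "body": {
  "targets": [
    [0,0,0,0,0,0],
    [0,0,0,0,0,0],
    [0,0,0,0,0,0],
    [0,0,0,0,0,0],
    [0,0,0,0,0,0]
  ],
  "hand": 0.56,
  "squeeze": 20
}}

```text
time_s: 5.03
tcp_pos: [0.4736, 0.2826, 0.0112]
eef_rot: [-180.0, 0.0, -153.0]
contact_force: [0.4, -1.0, 2.2]
gripper_width: 0.0498
gripper_force: 8.3
```

{"method": "carry_out", "body": {
  "targets": [
    [0,0,0,0,0,0],
    [0,0,0,0,0,0],
    [0,0,0,0,0,0]
  ]
}}

```text
time_s: 5.4
tcp_pos: [0.4736, 0.2827, 0.0112]
eef_rot: [-180.0, 0.0, -153.0]
contact_force: [1.0, -0.7, 4.1]
gripper_width: 0.0491
gripper_force: 8.9
```

{"method": "carry_out", "body": {
  "targets": [
    [0,0,-0.02,0,0,0],
    [0,0,-0.05,0,0,0],
    [0,0,-0.08,0,0,0],
    [0,0,-0.08,0,0,0],
    [0,0,-0.07,0,0,0]
  ]
}}

```text
time_s: 6.02
tcp_pos: [0.4731, 0.2826, 0.1629]
eef_rot: [180.0, 0.0, -153.0]
contact_force: [0.2, 0.4, -2.1]
gripper_width: 0.0494
gripper_force: 7.2
```

{"method": "carry_out", "body": {
  "targets": [
    [0,0,0,0,0,0],
    [0,0,0,0,0,0],
    [0,0,0,0,0,0]
  ]
}}

```text
time_s: 6.4
tcp_pos: [0.4728, 0.2821, 0.1599]
eef_rot: [-180.0, -0.1, -153.0]
contact_force: [0.5, -0.2, -1.5]
gripper_width: 0.0494
gripper_force: 7.2
```

Run:
```python
from h import *
s=r.get_state();print(s["tcp_pos"],s["eef_rot"],s["joints"].round(1),s["gripper_width"],s["gripper_force"])
a=r.capture("scene")[:,:,::-1];b=r.capture("side")[:,:,::-1]
cv2.imwrite("pics/s2.png",a);cv2.imwrite("pics/d2.png",b)
cv2.imwrite("pics/c2.png",np.hstack([cv2.resize(a[140:320,120:370],(400,288)),cv2.resize(b[135:350,60:360],(400,288))]))
plan([.445,-.008,.16],-180,step=.045)
```

```text
[0.47282436 0.28206094 0.15991631] [-1.79967601e+02 -1.23116390e-01 -1.52985741e+02] [  51.2   12.5  -21.    -0.   -56.6 -114.2] 0.04942877485520646 7.155154644883623
0 [0.0448, -0.0702, 0.0001, -0.0001, -0.0002, 0.0643]
1 [0.04, -0.0731, 0.0001, -0.0001, -0.0002, 0.0643]
2 [0.035, -0.0756, 0.0001, -0.0001, -0.0002, 0.0643]
3 [0.0298, -0.0778, 0.0001, -0.0001, -0.0002, 0.0643]
4 [0.0245, -0.0796, 0.0001, -0.0001, -0.0002, 0.0643]
5 [0.0191, -0.0811, 0.0, -0.0001, -0.0002, 0.0643]
6 [0.0136, -0.0822, 0.0, -0.0001, -0.0002, 0.0643]
```

View pics/c2.png

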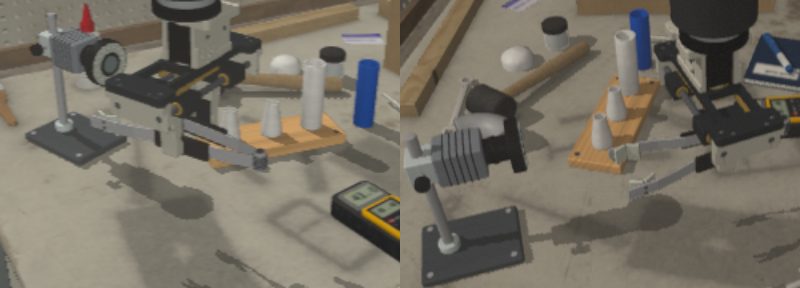

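The tongs are lifted and level in the gripper, jaws open: scene half (95-130,122), side half (625,152)/(637,188). The sleeve and reducers are untouched.

{"method": "carry_out", "body": {
  "targets": [
    [0.045,-0.07,0,0,0,0.064],
    [0.04,-0.073,0,0,0,0.064],
    [0.035,-0.076,0,0,0,0.064],
    [0.03,-0.078,0,0,0,0.064],
    [0.025,-0.08,0,0,0,0.064]
  ]
}}

```text
time_s: 7.12
tcp_pos: [0.4527, 0.0734, 0.1606]
eef_rot: [-180.0, -0.0, -172.3]
contact_force: [1.3, 0.4, -0.6]
gripper_width: 0.0496
gripper_force: 7.2
```

{"method": "carry_out", "body": {
  "targets": [
    [0.019,-0.081,0,0,0,0.064],
    [0.014,-0.082,0,0,0,0.064],
    [0,0,0,0,0,0],
    [0,0,0,0,0,0],
    [0,0,0,0,0,0]
  ]
}}

```text
time_s: 7.75
tcp_pos: [0.4454, -0.0073, 0.1609]
eef_rot: [-180.0, -0.0, -179.8]
contact_force: [0.3, 0.2, -1.8]
gripper_width: 0.0492
gripper_force: 7.2
```

Run:
```python
from h import *
s=r.get_state();print(s["tcp_pos"],s["eef_rot"],s["joints"].round(1),s["gripper_width"],s["gripper_force"])
a=r.capture("scene")[:,:,::-1];b=r.capture("side")[:,:,::-1]
for n in("scene","side"): print(proj(n,s["tcp_pos"]+[.12,0,0]), proj(n,[.632,-.008,.13]))
cv2.imwrite("pics/s3.png",a);cv2.imwrite("pics/d3.png",b)
cv2.imwrite("pics/c3.png",np.vstack([cv2.resize(a[150:250,230:430],(600,300),interpolation=2),cv2.resize(b[120:220,160:360],(600,300),interpolation=2)]))
plan([.445,-.008,.099],-180,step=.045)
```

```text
[ 0.44537706 -0.00734177  0.1609235 ] [-1.79994670e+02 -1.13716354e-02 -1.79791467e+02] [  24.6    2.3  -33.1    0.   -54.6 -114.4] 0.04919259116590636 7.15499269220345
[333.56353644 176.92625296] [316.76291155 178.50994197]
[258.42696712 149.06388269] [228.42111885 160.52615504]
0 [0.0003, -0.0007, 0.0619, -0.0001, -0.0001, 0.0018]
1 [0.0003, -0.0007, 0.0619, -0.0001, -0.0001, 0.0018]
```

View pics/c3.png

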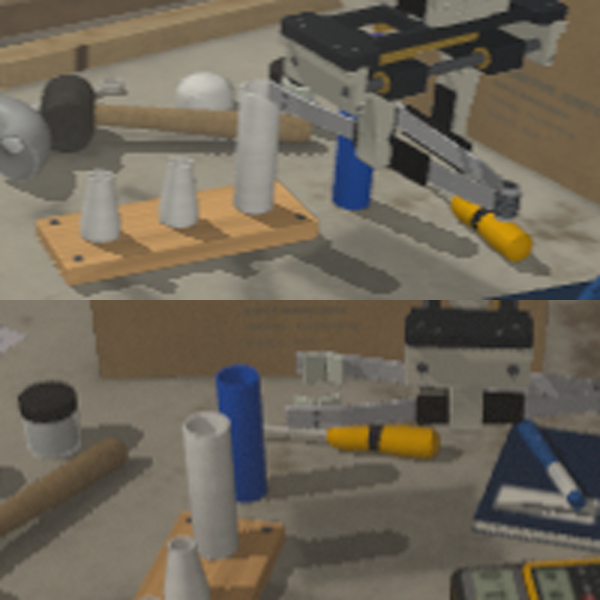

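The jaws are level and short of the sleeve. In the lower side view the jaw tips are at crop (288,410) and (298,366), and the sleeve's top is at (207,423).

Run:
```python
from h import *
c=lambda x,y:(160+x/3-.3,120+(y-300)/3-.3)
print(onz("side",c(288,413),.162),onz("side",c(298,368),.162))
print("sleeve top",onz("side",c(207,423),.13), onz("scene",(230+258/3-.3,150+88/3-.3),.13))
```

```text
[0.56715086 0.0272935  0.162     ] [ 0.56686169 -0.03317214  0.162     ]
sleeve top [ 0.63128557 -0.00733642  0.13      ] [ 0.63066792 -0.00390526  0.13      ]
```

{"method": "carry_out", "body": {
  "targets": [
    [0,0,0.06,0,0,0],
    [0,0.005,0.063,0,0,0],
    [0,0,0,0,0,0],
    [0,0,0,0,0,0]
  ]
}}

```text
time_s: 8.35
tcp_pos: [0.4459, -0.005, 0.1005]
eef_rot: [-180.0, 0.0, -179.8]
contact_force: [-0.2, 0.4, -1.6]
gripper_width: 0.0494
gripper_force: 7.2
```

{"method": "carry_out", "body": {
  "targets": [
    [-0.03,0,0,0,0,0],
    [-0.04,0,0,0,0,0],
    [-0.04,0,0,0,0,0],
    [0,0,0,0,0,0],
    [0,0,0,0,0,0]
  ]
}}

```text
time_s: 8.98
tcp_pos: [0.5005, -0.0054, 0.0999]
eef_rot: [180.0, 0.0, -179.9]
contact_force: [0.4, -0.2, -1.4]
gripper_width: 0.049
gripper_force: 7.2
```

Run:
```python
from h import *
s=r.get_state();print(s["tcp_pos"],s["eef_rot"],s["contact_force"],s["gripper_width"],s["gripper_force"])
a=r.capture("scene")[:,:,::-1];b=r.capture("side")[:,:,::-1]
cv2.imwrite("pics/c4.png",np.vstack([cv2.resize(a[150:250,230:430],(600,300),interpolation=2),cv2.resize(b[120:220,160:360],(600,300),interpolation=2)]))
plan([.529,-.010,.099],-180,n=1)
```

```text
[ 0.50047043 -0.00540064  0.09992525] [ 1.79988967e+02  2.41080158e-02 -1.79876920e+02] [ 0.3807801  -0.16752283 -1.36218406] 0.048982483677864744 7.155217318450013
0 [-0.0581, -0.0093, 0.0017, 0.0001, 0.0002, 0.0023]
```

View pics/c4.png

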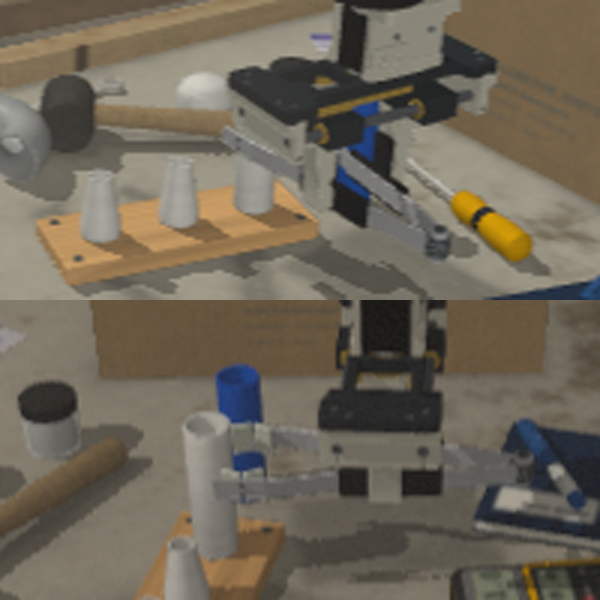

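The jaws are starting to straddle the sleeve: tips at side crop (218,483) and (230,437), sleeve axis at (210,480). I'll correct sideways by 4.6 mm first and then go on.

{"method": "carry_out", "body": {
  "targets": [
    [0,-0.009,0,0,0,0.002],
    [-0.02,0,0,0,0,0],
    [-0.02,0,0,0,0,0],
    [-0.018,0,0.002,0,0,0],
    [0,0,0,0,0,0]
  ]
}}

```text
time_s: 9.7
tcp_pos: [0.5299, -0.0098, 0.0982]
eef_rot: [-180.0, -0.0, -180.0]
contact_force: [-0.5, -1.2, -1.0]
gripper_width: 0.0489
gripper_force: 7.2
```

{"method": "carry_out", "body": {
  "targets": [
    [0,0,0,0,0,0],
    [0,0,0,0,0,0]
  ]
}}

```text
time_s: 9.95
tcp_pos: [0.5289, -0.0099, 0.0985]
eef_rot: [-180.0, -0.0, -180.0]
contact_force: [-0.2, -0.1, -0.7]
gripper_width: 0.0494
gripper_force: 7.2
```

Run:
```python
from h import *
s=r.get_state();print(s["tcp_pos"],s["eef_rot"],s["contact_force"],s["gripper_width"],s["gripper_force"])
a=r.capture("scene")[:,:,::-1];b=r.capture("side")[:,:,::-1]
cv2.imwrite("pics/c5.png",np.vstack([cv2.resize(a[150:250,230:430],(600,300),interpolation=2),cv2.resize(b[120:220,160:360],(600,300),interpolation=2)]))
```

```text
[ 0.52888368 -0.00985387  0.09853775] [-1.79999127e+02 -1.23215735e-02 -1.79978643e+02] [-0.23751786 -0.05413684 -0.7491023 ] 0.04944250739591164 7.155132763382426
```

View pics/c5.png

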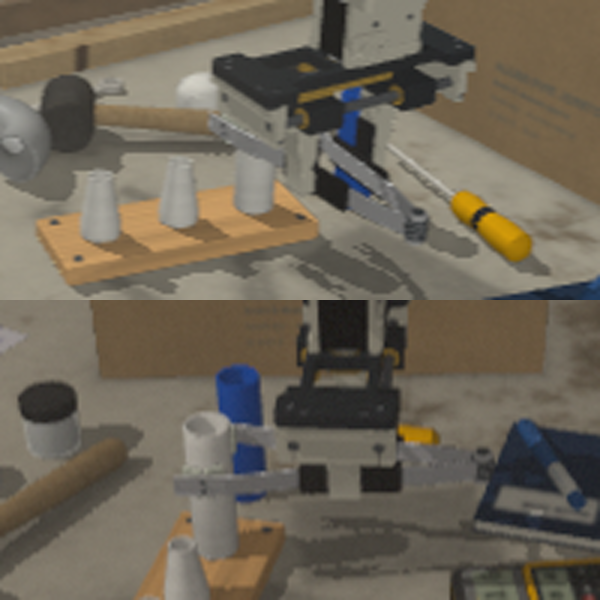

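The near jaw (176–210,483) spans the sleeve at (209,470), and its centre lies within a few mm of the sleeve's axis. I'll close it now.

{"method": "carry_out", "body": {
  "targets": [
    [0,0,0,0,0,0],
    [0,0,0,0,0,0],
    [0,0,0,0,0,0],
    [0,0,0,0,0,0],
    [0,0,0,0,0,0]
  ],
  "hand": 0.2,
  "squeeze": 35
}}

```text
time_s: 10.68
tcp_pos: [0.5292, -0.0099, 0.0986]
eef_rot: [-180.0, 0.0, -180.0]
contact_force: [0.3, -0.4, -0.1]
gripper_width: 0.0358
gripper_force: 35.0
```

{"method": "carry_out", "body": {
  "targets": [
    [0,0,0,0,0,0],
    [0,0,0,0,0,0],
    [0,0,0,0,0,0],
    [0,0,0,0,0,0],
    [0,0,0,0,0,0]
  ]
}}

```text
time_s: 11.3
tcp_pos: [0.5292, -0.0098, 0.0986]
eef_rot: [-180.0, 0.0, -180.0]
contact_force: [-0.1, -1.0, -0.8]
gripper_width: 0.0353
gripper_force: 35.0
```

{"method": "carry_out", "body": {
  "targets": [
    [0,0,-0.015,0,0,0],
    [0,0,-0.03,0,0,0],
    [0,0,-0.035,0,0,0],
    [0,0,-0.035,0,0,0],
    [0,0,-0.035,0,0,0]
  ]
}}

```text
time_s: 11.92
tcp_pos: [0.5293, -0.0098, 0.1753]
eef_rot: [180.0, 0.1, -180.0]
contact_force: [-0.0, 1.2, -1.3]
gripper_width: 0.036
gripper_force: 35.0
```

{"method": "carry_out", "body": {
  "targets": [
    [0,0,-0.025,0,0,0],
    [0,0,0,0,0,0],
    [0,0,0,0,0,0],
    [0,0,0,0,0,0]
  ]
}}

```text
time_s: 12.42
tcp_pos: [0.5287, -0.0099, 0.1853]
eef_rot: [-180.0, -0.1, -180.0]
contact_force: [-0.0, -0.0, -2.5]
gripper_width: 0.0361
gripper_force: 35.0
```

Run:
```python
from h import *
s=r.get_state();print(s["tcp_pos"],s["eef_rot"],s["joints"].round(1),s["contact_force"],s["gripper_width"],s["gripper_force"])
a=r.capture("scene")[:,:,::-1];b=r.capture("side")[:,:,::-1]
cv2.imwrite("pics/c6.png",np.vstack([cv2.resize(a[120:240,230:430],(500,300),interpolation=2),cv2.resize(b[80:200,140:340],(500,300),interpolation=2)]))
v=np.array([.617,.258]); u=np.array([np.cos(np.radians(20)),np.sin(np.radians(20))])
g=v-.102*u;print(g)
plan([g[0],g[1],.1835],-160,step=.03)
```

```text
[ 0.52873317 -0.00991238  0.18530706] [-1.79981316e+02 -8.10927264e-02 -1.79982682e+02] [  20.2    9.1  -21.7   -0.   -59.3 -110.2] [-0.03671032 -0.04555325 -2.49420548] 0.03614504396991248 34.9822998046875
[0.52115135 0.22311395]
0 [0.0019, 0.0583, 0.0005, -0.0, -0.0001, -0.0416]
1 [-0.0006, 0.0583, 0.0005, -0.0, -0.0001, -0.0416]
2 [-0.0032, 0.0582, 0.0005, -0.0, -0.0001, -0.0416]
3 [-0.0057, 0.058, 0.0005, -0.0, -0.0001, -0.0416]
4 [-0.0082, 0.0577, 0.0005, -0.0, -0.0001, -0.0416]
5 [-0.0107, 0.0573, 0.0005, -0.0, -0.0001, -0.0416]
6 [-0.0132, 0.0568, 0.0005, -0.0, -0.0001, -0.0416]
7 [-0.0157, 0.0561, 0.0005, -0.0, -0.0001, -0.0416]
```

View pics/c6.png

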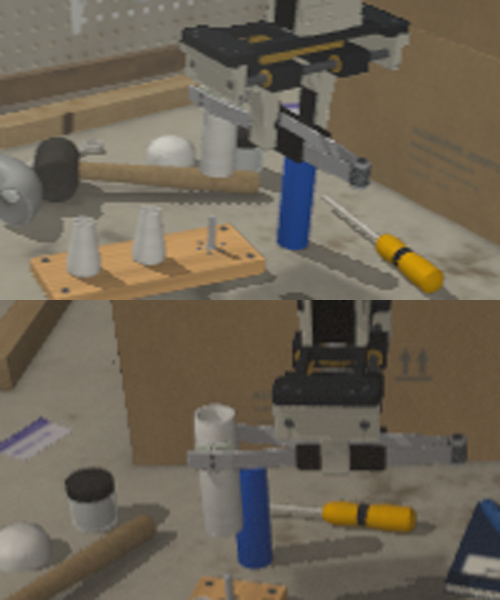

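The sleeve hangs upright in the jaws at side crop (215,470). Its peg is bare and both reducers still stand. Next I carry it to the view point.

{"method": "carry_out", "body": {
  "targets": [
    [0.002,0.03,0,0,0,-0.021],
    [0,0.058,0,0,0,-0.041],
    [-0.002,0.058,0,0,0,-0.042],
    [-0.004,0.058,0,0,0,-0.042],
    [-0.007,0.058,0,0,0,-0.042]
  ]
}}

```text
time_s: 13.15
tcp_pos: [0.5242, 0.1231, 0.1859]
eef_rot: [180.0, -0.0, -168.6]
contact_force: [0.2, -0.1, -2.3]
gripper_width: 0.0358
gripper_force: 35.0
```

{"method": "carry_out", "body": {
  "targets": [
    [-0.009,0.058,0,0,0,-0.042],
    [-0.012,0.057,0,0,0,-0.042],
    [-0.013,0.05,0,0,0,-0.035],
    [-0.008,0.03,0.003,0,0,-0.021],
    [0,0,0,0,0,0]
  ]
}}

```text
time_s: 13.78
tcp_pos: [0.5201, 0.2222, 0.1841]
eef_rot: [-180.0, -0.0, -160.2]
contact_force: [0.2, 0.1, -2.4]
gripper_width: 0.0356
gripper_force: 35.0
```

{"method": "carry_out", "body": {
  "targets": [
    [0,0,0,0,0,0],
    [0,0,0,0,0,0],
    [0,0,0,0,0,0],
    [0,0,0,0,0,0]
  ]
}}

```text
time_s: 14.28
tcp_pos: [0.5206, 0.2208, 0.1847]
eef_rot: [180.0, 0.0, -160.3]
contact_force: [-0.7, 0.0, -2.8]
gripper_width: 0.036
gripper_force: 35.0
```

Run:
```python
from h import *
s=r.get_state();print(s["tcp_pos"],s["eef_rot"],s["contact_force"],s["gripper_width"],s["gripper_force"])
a=r.capture("scene")[:,:,::-1];b=r.capture("side")[:,:,::-1]
cv2.imwrite("pics/c7.png",np.vstack([cv2.resize(a[130:250,120:320],(500,300),interpolation=2),cv2.resize(b[150:270,80:280],(500,300),interpolation=2)]))
plan([.521,.223,.1835],-160,n=1)
for n in("scene","side"): print(proj(n,[.617,.258,.215]),proj(n,[.617,.258,.105]),proj(n,[.7105,.2935,.16]))
```

```text
[0.52057061 0.22083582 0.18465903] [ 1.79995774e+02  8.70153621e-03 -1.60329992e+02] [-0.74122732  0.01041309 -2.79545918] 0.035969601943952226 34.98219430446625
0 [-0.0023, 0.0035, 0.0023, 0.0, 0.0001, -0.0053]
[218.36172447 168.90089711] [220.58879962 214.9293819 ] [188.07723979 179.74354848]
[207.59938438 204.52349636] [214.22088048 254.01883789] [151.31316926 242.13545036]
```

View pics/c7.png

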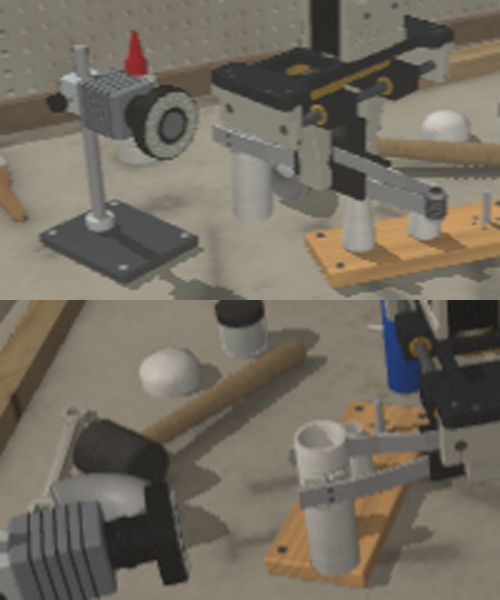

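The sleeve's top is at side crop (320,435), which is pixel (208,204). I predicted (207.6,204.5). Its foot in the scene is at (221,214), against a predicted (220.6,214.9). It is upright, in place and clear of the lens, so I'll hand in.

```bash
python3 -c "
from plant import r
print(r.close_job())"
```

```text
the job is handed in; nothing more can be done
None
```

I handed the job in with the sleeve held upright in the tongs about 10 cm in front of the lens, within a few mm of the view point in both camera views; the reducers still stood on their pegs and I saw no contact with the camera, but the hand-in gave no verdict.

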